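Wind the trimmer's guide comb home and put the trimmer away

TASK

The steel edge trimmer lies in its bay of the bamboo tray with its guide comb run out, too long to be put away. With a fingertip on the exposed rim of the recessed thumbwheel, gently roll the wheel back until the comb is fully home (do not push or pull the comb itself, and do not bear hard on the wheel), then lay the trimmer down gently, flat and wheel up, on the floor of the top tier of the white organiser, let go, and leave the other things on the tray where they are.

Things in the scene. Friction and masses are not known exactly. Their poses are not given: they have to be found in the camera images.
- trimmer: Loose metal edge trimmer, about 0.16 kg, lying wheel up. Origin: centre of the underside, taken over its 156 length with the comb home. +x along it to cutter head and comb, z up. Housing: x -78 to +38 mm, 36 wide (y), top 32 above the origin, edges rounded 4. It rests on a rubber back pad, x -78 to -26; ahead of that its underside is 2 clear of the tray. It can slide in its bay.
- wheel_crown (a point): Top point of the thumbwheel's exposed rim: (12, 0, 36) mm in the trimmer's frame, axes as the trimmer's. 4 mm of wheel stand proud of the housing over about 20 mm of length, in a well 34 by 15. Pressed there, the trimmer first rocks nose down and the crown sinks about a mm under 1 or 2 N, then it is firm. Rolling the wheel's top to the trimmer's rear (-x) draws the comb in.
- wheel: Black ribbed thumbwheel, 28 diameter, 12 wide, axle along the trimmer's y, origin on the axle 14 mm below the crown. Stiff: 3.2 N along the rim turns it, so a fingertip slips unless it presses with about 5 to 7 N; more than 15 N is too hard, and the rim gives hardly at all. 5 mm of comb per radian: several strokes. It stops dead when the comb is home and stays where left.
- guard_out (a joint): How far the comb is run out, in m: 0 = fully home (end stop), up to 0.0208; starts between about 0.0145 and 0.020.
- guard: Guide comb of black plastic on the head end of the trimmer, 36 wide, two side rails 12 tall and a toothed front; it slides along trimmer x, moved by the wheel only. Frame as the trimmer's, shifted along x by the joint value. More than 6 N on it from anything is too hard.
- guard_front (a point): Middle of the comb's front, 78 mm ahead of the trimmer's origin when home, 20 mm above the underside; moves with the comb.
- grip (a point): Good place to grip the trimmer across its width: at (-25, 0, 22) mm in the trimmer's frame, near its balance point.
- tray: Fixed bamboo tray 240 (x) by 300 (y), floor 8 thick, rim 8 wide, 20 high. Origin: centre of its underside, z up. The trimmer's bay: tray x -112 to -50, y -142 to +62 mm; the strips that bound it at x = -47 and y = +65 stand 10 above the floor. The trimmer's head points to about tray +y, its rear end is near the rim at tray -y.
- organiser: Fixed white plastic organiser of three stacked tiers, 120 (x) by 176 (y) by 136 high. Origin: centre of its underside, z up.
- tier_floor (a point): Centre of the floor of the organiser's empty, open-topped top tier, 108 mm above the table, axes as the organiser's. Inside it measures 112 (x) by 168 (y), walls 4 thick and 28 high, so the trimmer goes in lengthwise along y, either way round, with 6 mm to spare at each end once the comb is home.
- clipper: Bystander: loose black hair clipper, 175 by 46 by 38 mm, on the tray; no wheel. Origin under its centre.
- comb: Bystander: loose flat blue comb, 165 by 25 by 4 mm, on the tray. Origin under its centre.
- jar: Bystander: loose empty glass jar, 66 diameter, 85 high, on the tray. Origin under its centre.
- oil: Bystander: loose small oil bottle, 26 diameter, 62 high, in the small bay of the tray beyond the comb. Origin under its centre.
Not all that is in view belongs to the job. There is more than one size of the organiser; the job needs the largest.

How it is judged (in metres and radians):
On the way, in this order (a step that is already met when the one before it is completed fails the run):
1. the guide comb is wound fully home (within 2 mm) while the trimmer lies in the tray (value of joint guard_out below 0.002 m and height (world z) of trimmer below 0.02 m), for 0.2 s.
2. the trimmer lies on the floor of the organiser's top tier (z of trimmer in the frame of tier_floor between -0.004 and 0.004 m and horizontal distance between trimmer and tier_floor below 0.045 m), for 0.2 s.
At the end, for the whole second after the job is handed in: The comb is home within 2 mm and the trimmer lies at rest, flat (within 0.08 rad) and wheel up, on the floor of the organiser's top tier (underside within 4 mm of the floor, its middle within 45 mm of the tier's middle), released (all of step 2 and value of joint guard_out below 0.002 m and angle between trimmer's own z axis and vertical below 0.08 rad and linear speed of trimmer below 0.02 m/s); the robot touches nothing.
It fails at once if the thumbwheel is pressed with more than 15 N (contact force between wheel and anything else above 15 N).
It fails at once if the comb is pushed, pulled or knocked directly with more than 6 N (contact force between guard and anything else above 6 N).
It fails at once if the trimmer is dropped or banged on the organiser (more than 40 N) (contact force between trimmer and organiser above 40 N).
It fails at once if another thing on the tray is moved more than 20 mm (distance of any of clipper, comb, jar, oil from where it was at the start of the episode above 0.02 m).
It also fails if it takes over 70 s, if anything falls off the work surface, if the arm or the gripper's body presses on something with over 40 N, if the wrist force passes 120 N, or if a joint passes its speed limit or range.

ROBOT

A 6-joint arm with a two-finger parallel gripper is mounted at the origin on the work surface. World frame = base frame: x ahead of the robot, y to its left, z up, the work surface at z = 0. Lengths are in mm, angles in rad, forces in N, time in s.
With the tool pointing down it reaches from about 275 to 750 mm from the base axis. Payload 10.2 kg.
Tool frame: the origin (TCP) lies between the finger pads; the fingertips stand 11 mm ahead of it and the grasp point (between the pads) lies 8 mm behind it; z points along the fingers, y is the line along which they close (so a half turn about z gives the same grasp; the last joint's range is limited). The gripper opens to 85 mm and grips with 20 to 120 N. Pads are 22 mm wide; open, the fingers measure 114 mm over their backs; the gripper's body (76 mm by 85 mm) begins 54 mm behind the grasp point. The pads swing forward as they close: fully open they stand 13 mm farther back than shut.
Start: joints at [0.917, 0.313, 1.498, -0, 1.331, -0.223], TCP at [219.252, 477.032, 242.294] pointing down, gripper open.
Joint ranges: [-2.94, 2.94], [-0.97, 2.17], [0.19, 2.56], [-1.23, 4.37], [0.02, 3.11], [-2.88, 2.88]. Speed limits (rad/s): [2.39, 2.39, 3.01, 3.14, 3.14, 3.14].

INTERFACE

Orientations are given as a unit quaternion [w, x, y, z].
In Python, from rig import sense, eyes, finish_job gives the robot as it stands.
- The arm moves only by the shell command python3 -m jog 'ROWS' [FORCE]. ROWS is JSON, a list of rows, each a list of 7 numbers: the shift along the tool's x, y, z in m, then the turn, a rotation vector about the tool's x, y, z in rad, then the finger opening in m, from 0 to 0.0854. In form: [[dx, dy, dz, rx, ry, rz, gripper], ...]. A call has 1 to 5 rows; each row shifts and turns the commanded pose from where the row before left it, along the tool's axes as they then stand; what a row does not reach is not made up. A row lasts 1/10 s, in which the tool goes at most 50 mm and 8.59 degrees, less where a joint would pass 70% of its speed; a pose out of reach is approached as far as the arm can. A call is refused whole if a number of a shift passes 0.05 or a number of a turn 0.15, either way. A call with a gripper value outside its range is refused whole. The fingers move at their own pace and stop on an object; FORCE is the grip in N (left out, the last holds). Time passes only in rows, so rows that do not move let the fingers close. It gives the time, the measured TCP pose, the force, the opening and the grip force at its end, in the units of the state.
- sense(): the state, without advancing time (a new reading comes with each control period).
- eyes.capture(name): name is "side" or "top"; returns the picture (480x640x3 uint8, red, green, blue); there is no depth.
- eyes.calibration(name): a dict with "fx", "fy", "cx", "cy" (pixels), "cam_to_world" (4x4, takes a point from camera to world coordinates). Camera axes: x right, y down, z forward; pixel columns grow to the right and rows downward; lengths in mm; the calibration is good to about 2 mm. A picture is of the moment at which its call begins. calibration takes no time and is no camera call.
- finish_job(): hands the job in; it is judged then, once.
The state is a dict: "time_s": time; "joints": joint angles; "dq": joint speeds; "tau": joint torques, N m; "eef_pos": TCP position; "ee_rot": TCP orientation; "force": force on the tool from outside, world axes, zero at the start; "wrist_torque": the same for the moment, N m; "grip_width": opening from 0.0 (shut) to 1.0 (fully open); "grip_force": force on a finger pad.
Only numpy, scipy, OpenCV 4.12 (cv2) and the standard library are available. Lean on these libraries where they do the work, as an engineer would, in place of code of your own. Each camera call takes 0.05 s, during which the arm holds its last target. There are 200 camera calls.

## Working session

There is one attempt and no reset: what is moved stays moved. The work goes in short steps, Python scripts to look and compute and a shell command to move; the robot and the scene stay as the last step left them, time stands still between calls to the robot, and variables do not carry over. Pictures are saved under pics/ and viewed, at most 10 in all, crops included, and the job is handed in when it is done.

```bash
mkdir -p pics
python3 - <<'E'
from rig import sense, eyes
import cv2, numpy as np
s=sense(); print({k:np.round(v,3).tolist() for k,v in s.items()})
for n in("top","side"):
    c=eyes.calibration(n); print(n,c["fx"],c["fy"],c["cx"],c["cy"],np.round(c["cam_to_world"],3).tolist())
    cv2.imwrite(f"pics/{n}0.png",eyes.capture(n)[:,:,::-1])
E
```

```text
{'time_s': 0.0, 'joints': [0.917, 0.313, 1.498, 0.0, 1.331, -0.223], 'dq': [-0.003, -0.0, 0.0, -0.001, -0.001, -0.0], 'tau': [0.0, -41.227, -25.974, -0.0, 0.004, -0.0], 'eef_pos': [219.083, 476.84, 241.725], 'ee_rot': [-0.0, 0.214, 0.977, -0.001], 'force': [-0.252, -0.358, 0.26], 'wrist_torque': [0.009, 0.06, -0.005], 'grip_force': 0.0, 'grip_width': 1.003}
top 487.9058374130159 487.9058374130159 311.11033914545135 242.25232167414234 [[-0.02, -0.984, 0.178, 373.012], [-1.0, 0.018, -0.012, 28.236], [0.008, -0.178, -0.984, 1085.069], [0.0, 0.0, 0.0, 1.0]]
side 564.7966310162656 564.7966310162656 315.50803952311236 232.27645375572214 [[0.83, -0.394, 0.395, 97.171], [-0.558, -0.61, 0.563, -585.875], [0.019, -0.688, -0.726, 895.581], [0.0, 0.0, 0.0, 1.0]]
```

View pics/top0.png

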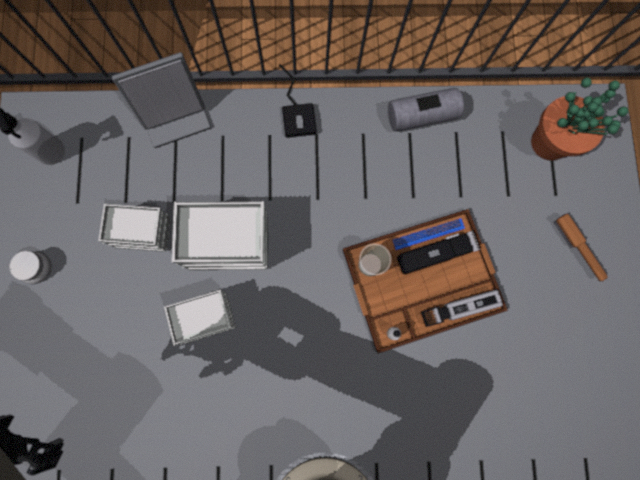

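View pics/side0.png

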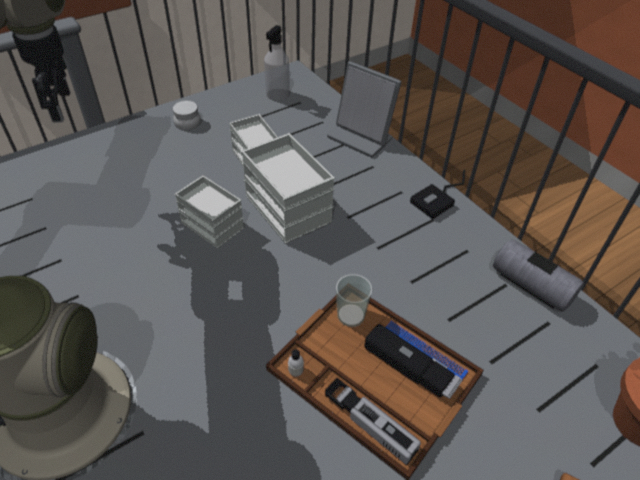

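Top view: the candidates for the trimmer are the steel tool at (463,307) and the black clipper at (437,253), and the steel one in the long bay fits. The organisers are at (220,235), (132,225) and (198,315), and the largest is (220,235). Next, one close crop from each camera.

Run:
```python
import cv2, numpy as np
a=cv2.imread("pics/top0.png")[275:345,365:515]; b=cv2.imread("pics/side0.png")[365:475,310:450]
a=cv2.resize(a,None,fx=5,fy=5,interpolation=cv2.INTER_CUBIC);cv2.imwrite("pics/cropT.png",a)
cv2.imwrite("pics/cropS.png",cv2.resize(b,None,fx=5,fy=5,interpolation=cv2.INTER_CUBIC))
```

```text
(no output)
```

View pics/cropT.png

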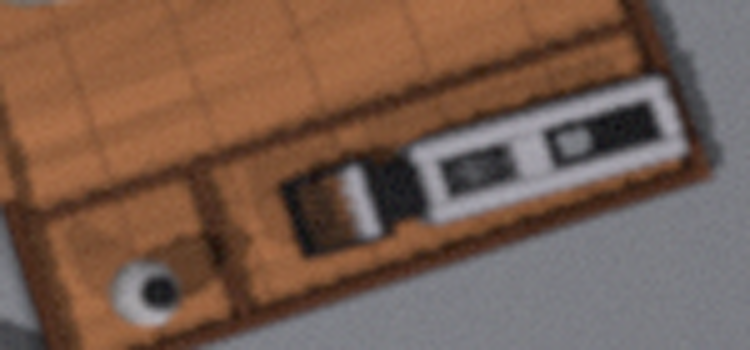

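View pics/cropS.png

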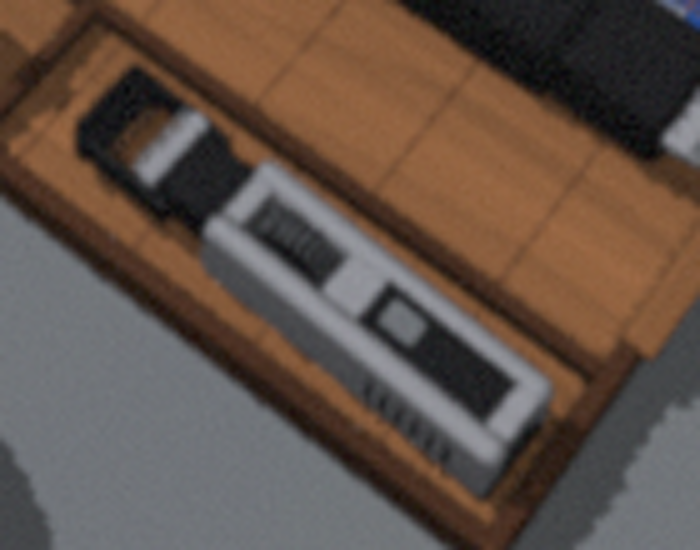

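The crops confirm it: steel housing, wheel well at crop (478,171) top and (295,235) side, and the comb run out to the left. Now the positions.

```bash
cat > h.py <<'E'
import numpy as np, cv2
from rig import sense, eyes
def ray(n,uv,z):
    c=eyes.calibration(n);M=np.array(c["cam_to_world"])
    d=M[:3,:3]@[(uv[0]-c["cx"])/c["fx"],(uv[1]-c["cy"])/c["fy"],1];o=M[:3,3]
    return (o+d*(z-o[2])/d[2])[:2]
def proj(n,p):
    c=eyes.calibration(n);M=np.linalg.inv(np.array(c["cam_to_world"]));q=M[:3,:3]@np.array(p)+M[:3,3]
    return q[0]/q[2]*c["fx"]+c["cx"],q[1]/q[2]*c["fy"]+c["cy"]
E
python3 - <<'E'
from h import *
np.set_printoptions(precision=1,suppress=True)
T=[(413,150),(430,222),(688,152),(661,78)];S=[(265,165),(206,228),(500,455),(550,380)]
for n,P,o in(("top",T,(365,275)),("side",S,(310,365))):
    Q=np.array([ray(n,np.array(p)/5+o,40) for p in P]);f=Q[:2].mean(0);r=Q[2:].mean(0)
    print(n,Q.tolist(),"\nL",np.linalg.norm(f-r),"W",np.linalg.norm(Q[0]-Q[1]),np.linalg.norm(Q[2]-Q[3]),"yaw",np.arctan2(*(f-r)[::-1]),"mid",(f+r)/2)
w=[("top",np.array((478,171))/5+(365,275)),("side",np.array((295,232))/5+(310,365))]
for n,p in w: print("wheel",n,ray(n,p,42))
w=[("top",np.array((292,217))/5+(365,275)),("side",np.array((105,105))/5+(310,365))]
for n,p in w: print("front",n,ray(n,p,28))
b=cv2.imread("pics/top0.png")[195:275,165:275];s=cv2.imread("pics/side0.png")[130:245,235:340]
b=cv2.resize(b,(550,400),interpolation=2);s=cv2.resize(s,(365,400),interpolation=2)
b=b[:,:435] if 0 else cv2.resize(b,(435,316));s=s
b=cv2.copyMakeBorder(b,0,84,0,0,0)
cv2.imwrite("pics/org.png",np.hstack([b,s]))
E
```

```text
top [[420.87576623106094, -272.6752817203875], [390.4309277533735, -277.7732339833576], [417.7021924978644, -390.2462653217135], [449.4119381386565, -381.4762478876843]] 
L 114.10154683198672 W 30.868710812212406 32.90016982322296 yaw 1.8178535733668162 mid [ 419.6 -330.5]
side [[419.6666484402009, -274.22732032873466], [390.53998897823374, -281.2126288142777], [421.88219045025244, -389.5932733369745], [450.11061745603354, -380.31220721800776]] 
L 111.59412510003878 W 29.952576284046103 29.715017743985015 yaw 1.8512944450257693 mid [ 420.5 -331.3]
wheel top [ 411.4 -299.2]
wheel side [ 412.9 -298.7]
front top [ 393.9 -222.1]
front side [ 392.3 -222.8]
```

View pics/org.png

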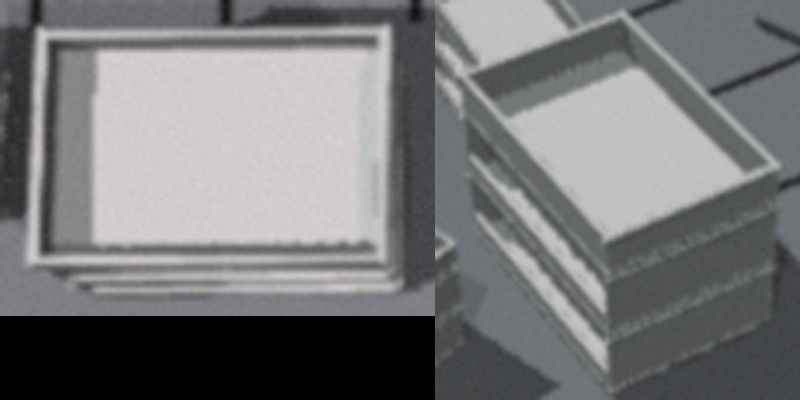

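Left: the largest organiser's top rim runs from (35,27) to (390,265) in the crop. Right: its rim corners are (465,73), (625,12), (779,168) and (605,240). The tier is empty and open.

```bash
python3 - <<'E'
from h import *
np.set_printoptions(precision=1,suppress=True)
T=np.array([(35,27),(390,27),(388,265),(28,265)])/3.95+(165,195)
S=np.array([(30,73),(190,12),(344,168),(170,240)])/3.477+(235,130)
for n,P in(("top",T),("side",S)):
    Q=np.array([ray(n,p,136) for p in P]).astype(np.float32);print(n,Q.tolist(),Q.mean(0),cv2.minAreaRect(Q))
E
python3 -m jog '[[0,0,0,0,0,0,0],[0,-0.02,-0.01,0,0,0.08,0],[0,-0.03,0,0,0,0.08,0]]' 40
```

```text
top [[632.239501953125, 289.843017578125], [629.0126342773438, 110.07272338867188], [507.1127014160156, 111.41898345947266], [510.50592041015625, 289.6716613769531]] [569.7 200.3] ((569.6761474609375, 200.63099670410156), (180.64096069335938, 121.90446472167969), 88.9716567993164)
side [[514.7442626953125, 285.39111328125], [630.5344848632812, 285.122314453125], [626.4697265625, 108.8122329711914], [508.38702392578125, 111.52406311035156]] [570.  197.7] ((569.4607543945312, 198.32318115234375), (176.36744689941406, 118.11383819580078), 88.6792984008789)
time_s: 0.4
eef_pos: [196.5, 432.7, 252.6]
ee_rot: [0.0, 0.293, 0.956, 0.0]
force: [-0.5, -0.6, 0.5]
grip_width: 0.514
grip_force: 0.0
```

```bash
python3 -m jog '[[-0.035,-0.029,0,0,0,0.14,0],[-0.038,-0.0235,0,0,0,0.14,0],[-0.041,-0.018,0,0,0,0.14,0],[-0.043,-0.012,0,0,0,0.14,0],[-0.045,-0.006,0,0,0,0.14,0]]'; python3 -m jog '[[-0.045,0,0,0,0,0.012,0],[-0.045,0,0,0,0,0,0],[-0.045,0,0,0,0,0,0],[-0.045,0,0,0,0,0,0],[-0.045,0,0,0,0,0,0]]'; python3 -m jog '[[-0.045,0,0.01,0,0,0,0],[-0.045,0,0.02,0,0,0,0],[-0.045,0,0.02,0,0,0,0],[-0.04,0,0.02,0,0,0,0],[0,0,0,0,0,0,0]]'
```

```text
time_s: 0.9
eef_pos: [259.8, 215.4, 252.3]
ee_rot: [0.0, 0.603, 0.797, 0.0]
force: [1.0, 0.4, 0.9]
grip_width: -0.0
grip_force: 0.0
time_s: 1.4
eef_pos: [320.0, -1.8, 252.5]
ee_rot: [0.0, 0.606, 0.795, 0.0]
force: [1.6, 1.1, -0.0]
grip_width: -0.002
grip_force: 0.0
time_s: 1.9
eef_pos: [366.1, -171.5, 179.9]
ee_rot: [-0.002, 0.608, 0.794, -0.0]
force: [-0.3, 1.0, 0.4]
grip_width: -0.001
grip_force: 0.0
```

```bash
python3 -m jog '[[-0.04,0.003,0.02,0,0,0,0],[-0.04,0.003,0.03,0,0,0,0],[-0.037,0.003,0.03,0,0,0,0],[-0.01,0.002,0.03,0,0,0,0],[0,0,0.005,0,0,0,0]]'; python3 -m jog '[[0,0,0,0,0,0,0],[0,0,0,0,0,0,0]]'
python3 - <<'E'
from h import *
a=eyes.capture("top")[250:350,380:520,::-1]; b=eyes.capture("side")[330:475,310:450,::-1]
print(sense()["force"],sense()["eef_pos"])
a=cv2.resize(a,(400,286),interpolation=2);b=cv2.resize(b,(386,400),interpolation=2)
cv2.imwrite("pics/tip.png",np.hstack([cv2.copyMakeBorder(a,0,114,0,0,0),b]))
E
```

```text
time_s: 2.4
eef_pos: [409.8, -287.4, 64.8]
ee_rot: [-0.003, 0.607, 0.795, 0.001]
force: [0.4, 1.2, 0.0]
grip_width: 0.003
grip_force: 0.0
time_s: 2.6
eef_pos: [411.0, -287.6, 69.0]
ee_rot: [0.001, 0.606, 0.796, -0.0]
force: [0.3, 0.9, -1.0]
grip_width: 0.001
grip_force: 0.0
[ 0.0475182  -0.38748554 -0.44627816] [ 411.0735051  -287.88094646   69.04987954]
```

View pics/tip.png

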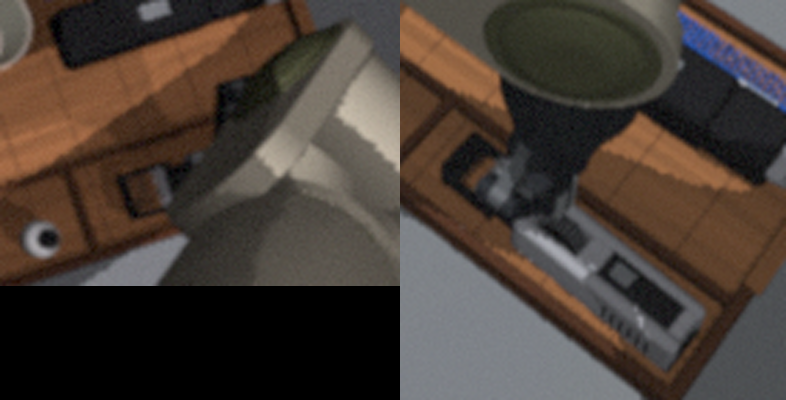

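The side crop shows the closed tips at (515,200), just above and ahead of the wheel at (560,235). Now lowering slowly to contact.

```bash
python3 -m jog '[[-0.002,-0.0015,0.003,0,0,0,0],[-0.002,-0.001,0.003,0,0,0,0],[0,0,0.003,0,0,0,0],[0,0,0.001,0,0,0,0],[0,0,0,0,0,0,0]]'; python3 -m jog '[[0,0,0.001,0,0,0,0],[0,0,0,0,0,0,0],[0,0,0.001,0,0,0,0],[0,0,0,0,0,0,0]]'; python3 -m jog '[[0,0,0.001,0,0,0,0],[0,0,0,0,0,0,0]]'
```

```text
time_s: 3.2
eef_pos: [409.1, -292.5, 57.1]
ee_rot: [-0.0, 0.606, 0.795, 0.0]
force: [-0.3, -0.3, 0.7]
grip_width: 0.001
grip_force: 0.0
time_s: 3.6
eef_pos: [409.2, -292.6, 55.3]
ee_rot: [-0.0, 0.606, 0.795, 0.0]
force: [0.7, 0.2, 0.5]
grip_width: -0.006
grip_force: 0.0
time_s: 3.8
eef_pos: [409.2, -292.6, 54.2]
ee_rot: [-0.0, 0.606, 0.795, 0.0]
force: [0.1, -0.7, 0.6]
grip_width: -0.004
grip_force: 0.0
```

```bash
for i in 1 2 ; do python3 -m jog '[[0,0,0.0005,0,0,0,0],[0,0,0,0,0,0,0]]'|grep -E "eef|force: \["; done
```

```text
eef_pos: [409.3, -292.6, 53.8]
force: [-0.4, -0.0, 0.5]
eef_pos: [409.3, -292.6, 53.6]
force: [-0.7, 0.7, 4.5]
```

```bash
python3 -m jog '[[0,0,0.0002,0,0,0,0],[0,0,0,0,0,0,0]]'|grep -E "eef|force: \[";python3 -m jog '[[0,0,0,0,0,0,0]]'|grep -E "eef|force: \["
```

```text
eef_pos: [409.4, -292.7, 53.6]
force: [-0.8, 2.0, 5.5]
eef_pos: [409.4, -292.7, 53.6]
force: [-0.9, 2.8, 5.9]
```

```bash
for i in 1 2 3; do python3 -m jog '[[-0.001,0,0,0,0,0,0],[-0.001,0,0,0,0,0,0]]'|grep -E "eef|force: \["; done
```

```text
eef_pos: [409.8, -294.4, 53.6]
force: [-1.0, 4.0, 7.3]
eef_pos: [410.3, -296.3, 53.5]
force: [-2.3, 2.2, 7.9]
eef_pos: [410.8, -298.2, 53.5]
force: [-2.3, 3.5, 7.4]
```

```bash
for i in 1 2 3 4 5; do python3 -m jog '[[-0.001,0,0,0,0,0,0],[-0.001,0,0,0,0,0,0]]'|grep -E "eef|force: \["; done
```

```text
eef_pos: [411.3, -300.2, 53.6]
force: [-2.3, 2.3, 8.4]
eef_pos: [411.8, -302.1, 53.5]
force: [-2.6, 2.4, 8.5]
eef_pos: [412.3, -304.0, 53.5]
force: [-2.8, 3.8, 7.8]
eef_pos: [412.8, -305.9, 53.5]
force: [-2.4, 2.7, 7.2]
eef_pos: [413.4, -307.9, 53.4]
force: [-1.8, 3.3, 6.3]
```

```bash
python3 -m jog '[[0,0,-0.003,0,0,0,0],[0,0,-0.002,0,0,0,0],[0.005,0,0,0,0,0,0],[0.008,0,0,0,0,0,0],[0.004,0,0,0,0,0,0]]'|grep -E "eef|force: \["; python3 -m jog '[[0,0,0,0,0,0,0],[0,0,0.002,0,0,0,0],[0,0,0.0015,0,0,0,0],[0,0,0,0,0,0,0]]'|grep -E "eef|force: \["
python3 - <<'E'
from h import *
b=eyes.capture("side")[345:475,300:450,::-1]
cv2.imwrite("pics/s1.png",cv2.resize(b,None,fx=4,fy=4,interpolation=2))
E
```

```text
eef_pos: [408.6, -290.6, 58.0]
force: [0.2, 0.7, -0.1]
eef_pos: [408.9, -291.7, 54.4]
force: [0.7, -0.5, -0.5]
```

View pics/s1.png

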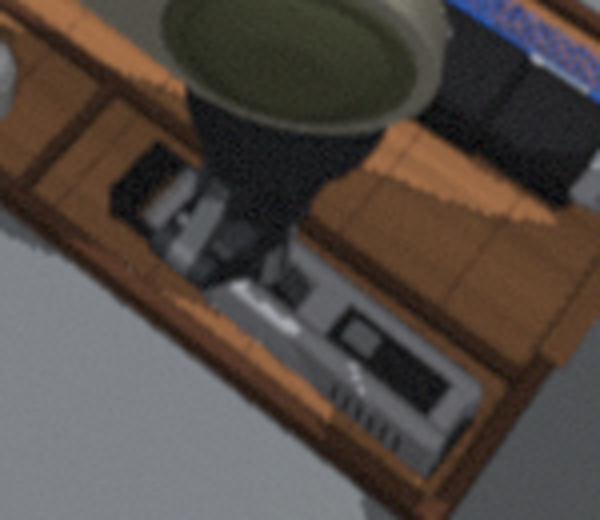

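The comb front moved from about (325.6,391) to (328,392.5) in full-frame pixels, roughly 5 mm in, and the housing stayed put. The wheel is rolling, so on to stroke two.

```bash
python3 -m jog '[[0,0,0.0005,0,0,0,0],[0,0,0,0,0,0,0],[0,0,0.0003,0,0,0,0],[0,0,0,0,0,0,0]]'|grep -E "eef|force: \["; python3 -m jog '[[0,0,0.0003,0,0,0,0],[0,0,0,0,0,0,0]]'|grep -E "eef|force: \["
```

```text
eef_pos: [409.0, -291.7, 53.9]
force: [0.1, -0.8, 0.5]
eef_pos: [409.0, -291.7, 53.7]
force: [-0.7, 1.2, 2.8]
```

```bash
python3 -m jog '[[0,0,0.0003,0,0,0,0],[0,0,0,0,0,0,0]]'|grep -E "eef|force: \["; for i in 1 2 3; do python3 -m jog '[[-0.001,0,0,0,0,0,0],[-0.001,0,0,0,0,0,0]]'|grep -E "eef|force: \["; done
```

```text
eef_pos: [409.1, -291.7, 53.6]
force: [-0.2, 1.9, 4.9]
eef_pos: [409.5, -293.3, 53.6]
force: [-1.9, 3.1, 8.1]
eef_pos: [410.0, -295.3, 53.6]
force: [-0.6, 3.2, 7.4]
eef_pos: [410.5, -297.2, 53.6]
force: [-2.3, 4.1, 6.5]
```

```bash
for i in 1 2 3 4 5 6; do python3 -m jog '[[-0.001,0,0,0,0,0,0],[-0.001,0,0,0,0,0,0]]'|grep -E "force: \["; done; python3 -m jog '[[0,0,-0.003,0,0,0,0],[0,0,-0.002,0,0,0,0],[0.005,0,0,0,0,0,0],[0.008,0,0,0,0,0,0],[0.004,0,0,0,0,0,0]]'|grep -E "eef|force: \["; python3 -m jog '[[0.001,0,0,0,0,0,0],[0,0,0.002,0,0,0,0],[0,0,0.002,0,0,0,0],[0,0,0.0005,0,0,0,0],[0,0,0,0,0,0,0]]'|grep -E "eef|force: \["
```

```text
force: [-1.2, 2.7, 7.0]
force: [-3.0, 2.8, 7.8]
force: [-2.6, 2.3, 6.8]
force: [-3.1, 2.7, 7.5]
force: [-1.8, 2.5, 6.3]
force: [-0.0, 1.6, 3.7]
eef_pos: [408.9, -291.6, 58.1]
force: [-0.2, -0.5, -0.1]
eef_pos: [409.0, -291.8, 53.8]
force: [-0.2, 0.7, 0.8]
```

```bash
python3 -m jog '[[0,0,0.0004,0,0,0,0],[0,0,0,0,0,0,0],[0,0,0.0003,0,0,0,0],[0,0,0,0,0,0,0]]'|grep -E "eef|force: \["; for i in 1 2 3 4 5 6 7 ; do python3 -m jog '[[-0.001,0,0,0,0,0,0],[-0.001,0,0,0,0,0,0]]'|grep -E "force: \["; done
```

```text
eef_pos: [409.1, -291.8, 53.5]
force: [-1.7, 2.3, 6.4]
force: [-2.5, 2.8, 8.4]
force: [-2.0, 2.7, 8.9]
force: [-2.5, 3.0, 8.3]
force: [-1.5, 3.8, 8.1]
force: [-2.9, 3.3, 8.6]
force: [-2.8, 3.6, 8.8]
force: [-3.6, 7.9, 12.0]
```

The force jumped, which suggests the end stop. Lifting at once to look.

```bash
python3 -m jog '[[0.0005,0,-0.001,0,0,0,0],[0,0,-0.004,0,0,0,0],[0,0,-0.02,0,0,0,0],[-0.02,0,-0.02,0,0,0,0],[-0.03,0,-0.02,0,0,0,0]]'|grep -E "eef|force: \["; python3 -m jog '[[-0.03,0,-0.04,0,0,0,0.06],[-0.03,0,-0.04,0,0,0,0.06],[-0.03,0,-0.03,0,0,0,0.06],[0,0,0,0,0,0,0.06],[0,0,0,0,0,0,0.06]]'|grep -E "eef|width|force: \["
python3 - <<'E'
from h import *
a=eyes.capture("top")[275:345,390:515,::-1]; b=eyes.capture("side")[365:475,310:450,::-1]
a=cv2.resize(a,(400,224),interpolation=2);b=cv2.resize(b,(400,314),interpolation=2)
cv2.imwrite("pics/s2.png",np.vstack([cv2.resize(a,None,fx=1.3,fy=1.3),cv2.copyMakeBorder(b,0,0,0,120,0)[:, :520]]))
E
```

```text
eef_pos: [425.9, -352.7, 119.0]
force: [0.4, -1.3, 0.6]
eef_pos: [449.4, -439.8, 227.5]
force: [0.2, 0.8, -0.3]
grip_width: 0.705
```

View pics/s2.png

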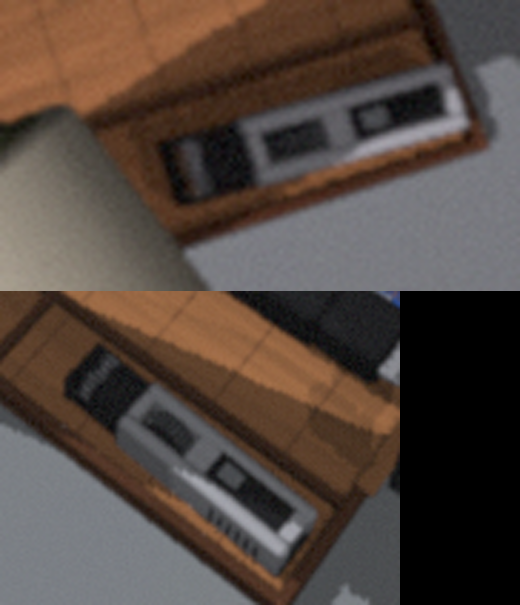

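The comb has drawn in against the head in both views: comb front at about (172,172), rear at about (460,97) in the top part. Checking the length and the pose.

Run:
```python
from h import *
np.set_printoptions(precision=3,suppress=True)
t=lambda p:np.array(p)/4.16+(390,275)
s=lambda p:(np.array(p)-(0,291))/2.857+(310,365)
Q=[ray("top",t(p),40) for p in[(240,122),(256,187),(470,130),(448,64)]]
f=(Q[0]+Q[1])/2;r=(Q[2]+Q[3])/2;d=(f-r)/np.linalg.norm(f-r)
print("L",np.linalg.norm(f-r),"yaw",np.arctan2(d[1],d[0]),"mid",(f+r)/2,"origin",(f+r)/2+20*d)
o=(f+r)/2+20*d
for n,p in(("top",t((172,171))),("side",s((84,364)))):
    for z in(28,): print(n,"front along",(ray(n,p,z)-o)@d)
print("wheel",ray("top",t((297,141)),42),ray("side",s((170,432)),42),(o+12*d))
```

```text
L 114.09750631020448 yaw 1.8105652358448099 mid [ 419.322 -331.321] origin [ 414.573 -311.893]
top front along 74.16342949942297
side front along 76.01450362694455
wheel [ 411.991 -300.91 ] [ 410.542 -303.161] [ 411.723 -300.236]
```

The length matches the comb being home (front at about 76, against 92 before). Now going to the grip.

```bash
python3 -m jog '[[0.03,0,0.01,0,0,0,0.052],[0.04,0,0.03,0,0,0,0.052],[0.03,-0.0005,0.04,0,0,0,0.052],[0.0075,0,0.04,0,0,0,0.052],[0,0,0.02,0,0,0,0.052]]' 40|grep -E "eef|width|force: \["; python3 -m jog '[[0,0,0.015,0,0,0,0.052],[0,0,0.01,0,0,0,0.052],[0,0,0.008,0,0,0,0.052],[0,0,0.004,0,0,0,0.052],[0,0,0,0,0,0,0.052]]'|grep -E "eef|width|force: \["
```

```text
eef_pos: [419.0, -332.4, 84.6]
force: [-0.2, -0.5, 1.4]
grip_width: 0.611
eef_pos: [420.6, -336.0, 50.9]
force: [-0.2, 0.3, -0.7]
grip_width: 0.609
```

```bash
for i in 1 2 3 4; do python3 -m jog '[[0,0,0.004,0,0,0,0.052],[0,0,0.002,0,0,0,0.052]]'|grep -E "eef|width|force: \["; done
```

```text
eef_pos: [420.8, -336.2, 45.1]
force: [-0.0, -0.3, -0.6]
grip_width: 0.608
eef_pos: [420.6, -336.1, 38.7]
force: [0.2, -0.8, 0.3]
grip_width: 0.61
eef_pos: [420.6, -336.0, 32.7]
force: [0.7, 0.8, -0.8]
grip_width: 0.612
eef_pos: [420.7, -336.2, 27.4]
force: [-3.9, 6.6, 24.4]
grip_width: 0.613
```

Touched the bay edge. Backing up 2 mm and closing there.

```bash
python3 -m jog '[[0,0,-0.002,0,0,0,0.052],[0,0,0,0,0,0,0.052]]'|grep -E "eef|width|force: \["; python3 -m jog '[[0,0,0,0,0,0,0.045],[0,0,0,0,0,0,0.040],[0,0,0,0,0,0,0.03],[0,0,0,0,0,0,0.02],[0,0,0,0,0,0,0.02]]' 40|grep -E "eef|width|force"; python3 -m jog '[[0,0,0,0,0,0,0.02],[0,0,0,0,0,0,0.02]]'|grep -E "eef|width|force"
```

```text
eef_pos: [420.8, -336.2, 29.2]
force: [-0.5, 0.6, 0.7]
grip_width: 0.607
eef_pos: [420.7, -336.6, 29.9]
force: [-2.5, 0.8, 8.5]
grip_width: 0.408
grip_force: 43.4
eef_pos: [420.8, -336.6, 29.9]
force: [-2.4, 1.3, 9.7]
grip_width: 0.412
grip_force: 43.4
```

```bash
python3 -m jog '[[0,0,-0.002,0,0,0,0.02],[0,0,-0.008,0,0,0,0.02],[0,0,-0.02,0,0,0,0.02],[0,0,-0.04,0,0,0,0.02],[0,0,-0.04,0,0,0,0.02]]' 50|grep -E "eef|width|force"; python3 -m jog '[[0,0,-0.04,0,0,0.07,0.02],[0,0,-0.04,0,0,0.07,0.02],[0,0,-0.02,0,0,0.07,0.02],[0,0,0,0,0,0.072,0.02],[0,0,0,0,0,0,0.02]]' |grep -E "eef|rot|width|force"
python3 - <<'E'
from h import *
s=sense();print(s["ee_rot"],s["eef_pos"])
a=eyes.capture("top")[:,300:560,::-1]; b=eyes.capture("side")[150:450,250:500,::-1]
cv2.imwrite("pics/lift.png",np.hstack([cv2.resize(a[150:400],(400,385)),cv2.resize(b,(321,385))]))
E
```

```text
eef_pos: [420.3, -335.7, 140.1]
force: [0.1, -1.7, -2.1]
grip_width: 0.41
grip_force: 50.4
eef_pos: [420.6, -336.0, 239.5]
ee_rot: [0.0, 0.712, 0.702, -0.0]
force: [0.3, -0.4, -2.3]
grip_width: 0.411
grip_force: 50.6
[ 2.02391761e-04  7.12219932e-01  7.01956357e-01 -5.28649042e-06] [ 420.61943929 -335.97971732  239.50636218]
```

View pics/lift.png

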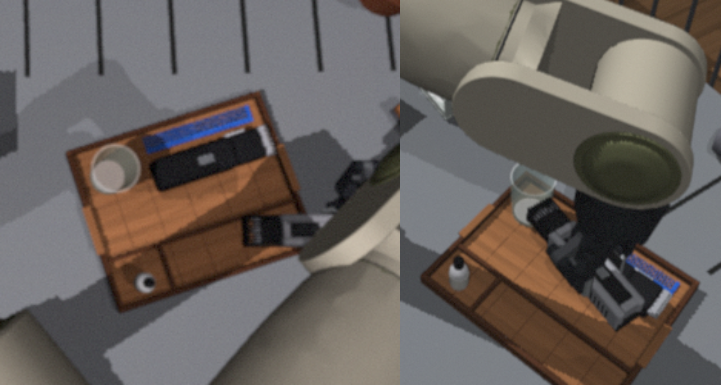

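The trimmer is held level, with the comb home (front edge at (245,232) left crop), and the tray items are undisturbed. Carrying it over.

```bash
python3 -c "
from h import *
print(ray('top',(459.3,300.6),237))"; python3 -m jog '[[0.02,0.006,0,0,0,0,0.02],[0.04,0.011,0,0,0,0,0.02],[0.045,0.012,0,0,0,0,0.02],[0.045,0.012,0,0,0,0,0.02],[0.045,0.012,0,0,0,0,0.02]]' >/dev/null; python3 -m jog '[[0.045,0.012,0,0,0,0,0.02],[0.045,0.012,0,0,0,0,0.02],[0.045,0.012,0,0,0,0,0.02],[0.045,0.012,0,0,0,0,0.02],[0.045,0.012,0,0,0,0,0.02]]'|grep -E "eef"; python3 -m jog '[[0.04,0.012,0,0,0,0,0.02],[0.03,0.012,0,0,0,0,0.02],[0.02,0.01,0,0,0,0,0.02],[0,0,0,0,0,0,0.02],[0,0,0,0,0,0,0.02]]'|grep -E "eef|rot|width|force"
```

```text
[ 419.01723275 -236.81075016]
eef_pos: [539.5, 84.2, 238.5]
eef_pos: [574.5, 171.7, 238.2]
ee_rot: [-0.0, 0.711, 0.703, -0.001]
force: [-0.1, -0.1, -2.2]
grip_width: 0.411
grip_force: 50.5
```

```bash
python3 -m jog '[[0.0025,-0.0025,0.02,0,0,0,0.02],[0,-0.0025,0.02,0,0,0,0.02],[0,0,0.015,0,0,0,0.02],[0,0,0.008,0,0,0,0.02],[0,0,0,0,0,0,0.02]]'|grep -E "eef|rot|width|force"
python3 - <<'E'
from h import *
a=eyes.capture("top")[180:290,150:290,::-1]; b=eyes.capture("side")[100:245,215:355,::-1]
a=cv2.resize(a,(420,330),interpolation=2);b=cv2.resize(b,(319,330),interpolation=2)
cv2.imwrite("pics/place.png",np.hstack([a,b]))
E
```

```text
eef_pos: [569.4, 173.6, 175.2]
ee_rot: [-0.001, 0.712, 0.702, -0.001]
force: [0.3, -0.7, -2.3]
grip_width: 0.412
grip_force: 50.6
```

View pics/place.png

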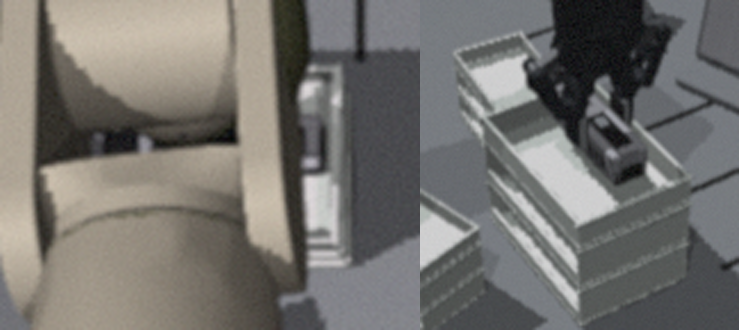

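All ten views are used. In this one the trimmer sits over the tier, rear edge at top crop (326,145), inside the inner wall at about (340,145). Checking those two numerically.

Run:
```python
from h import *
print("rear",ray("top",(326/3+150,145/3+180),175), "wall outer",ray("top",(351/3+150,145/3+180),136),"wall top inner",ray("top",(342/3+150,145/3+180),136))
k=319/140
print("side rear top corners",ray("side",(618/k-420/k+215,180/k+100),172),ray("side",(646/k-420/k+215,160/k+100),172))
```

```text
rear [566.60913597 116.49939327] wall outer [574.60084332 103.75189503] wall top inner [574.7105468  109.70323197]
side rear top corners [547.91743895 107.78086534] [582.51032146 116.66550609]
```

Run:
```python
from h import *
g=cv2.cvtColor(eyes.capture("top"),cv2.COLOR_RGB2GRAY).astype(int); o=cv2.imread("pics/top0.png",0).astype(int)
print("now",list(range(248,274)));
for r in((222,227),(228,232),(244,250)): print(r,g[r[0]:r[1],248:274].mean(0).astype(int).tolist())
print("orig", o[222:232,255:274].mean(0).astype(int).tolist(),"left",o[222:232,168:186].mean(0).astype(int).tolist())
```

```text
now [248, 249, 250, 251, 252, 253, 254, 255, 256, 257, 258, 259, 260, 261, 262, 263, 264, 265, 266, 267, 268, 269, 270, 271, 272, 273]
(222, 227) [46, 43, 43, 71, 96, 102, 100, 86, 58, 40, 72, 105, 123, 136, 134, 117, 99, 80, 77, 66, 70, 75, 73, 74, 74, 73]
(228, 232) [48, 46, 52, 73, 94, 99, 97, 83, 56, 39, 72, 107, 124, 135, 130, 116, 96, 77, 77, 66, 67, 74, 73, 75, 75, 73]
(244, 250) [47, 49, 85, 156, 204, 214, 212, 206, 201, 200, 196, 185, 185, 195, 168, 126, 104, 92, 87, 69, 64, 72, 74, 73, 74, 75]
orig [200, 193, 192, 192, 193, 198, 200, 181, 139, 97, 75, 72, 62, 66, 72, 71, 71, 71, 69] left [49, 50, 48, 55, 89, 153, 190, 166, 94, 58, 71, 104, 130, 135, 134, 134, 133, 134]
```

Run:
```python
from h import *
R=228
for n,u,z in(("face top",255.8,182),("face bottom",257.8,157),("org R outer",263.8,136),("org L outer",172.4,136)): print(n,ray("top",(u,R),z))
```

```text
face top [565.86322668 121.23010653]
face bottom [571.13053166 119.92544325]
org R outer [575.39416828 110.09798326]
org L outer [578.73020007 291.13456381]
```

```bash
python3 -m jog '[[0.001,0,0.01,0,0,0,0.02],[0,0,0.012,0,0,0,0.02],[0,0,0.01,0,0,0,0.02],[0,0,0.005,0,0,0,0.02],[0,0,0,0,0,0,0.02]]'|grep -E "eef|force"; for i in 1 2 3 ; do python3 -m jog '[[0,0,0.001,0,0,0,0.02],[0,0,0.001,0,0,0,0.02]]'|grep -E "eef|force: \["; done
```

```text
eef_pos: [569.5, 175.3, 138.0]
force: [1.1, 0.4, -2.2]
grip_force: 50.6
eef_pos: [570.1, 175.4, 137.4]
force: [-1.0, -0.1, -2.1]
eef_pos: [569.9, 175.3, 135.2]
force: [-0.2, 0.6, -2.1]
eef_pos: [569.9, 175.3, 133.0]
force: [0.5, 0.2, -1.5]
```

```bash
for i in 1 2 3 4; do python3 -m jog '[[0,0,0.0005,0,0,0,0.02],[0,0,0.0003,0,0,0,0.02]]'|grep -E "eef|force: \["; done
```

```text
eef_pos: [569.8, 175.3, 132.2]
force: [0.4, 0.5, -2.4]
eef_pos: [569.9, 175.3, 131.4]
force: [0.4, -0.4, -2.2]
eef_pos: [569.8, 175.3, 130.6]
force: [0.8, 0.1, -2.1]
eef_pos: [569.8, 175.3, 130.0]
force: [-0.1, 0.3, 1.4]
```

Contact at 130.0, exactly as expected. Releasing gently and backing off.

```bash
python3 -m jog '[[0,0,0,0,0,0,0.036],[0,0,0,0,0,0,0.04],[0,0,0,0,0,0,0.046],[0,0,0,0,0,0,0.052],[0,0,0,0,0,0,0.056]]' 20|grep -E "eef|width|force"; python3 -m jog '[[0,0,0,0,0,0,0.056],[0,0,-0.005,0,0,0,0.056],[0,0,-0.01,0,0,0,0.056],[0,0,-0.02,0,0,0,0.056],[0,0,-0.04,0,0,0,0.056]]'|grep -E "eef|width|force"; python3 -m jog '[[0,0,-0.04,0,0,0,0.056],[-0.02,0,-0.04,0,0,0,0.056],[-0.05,0,-0.01,0,0,0,0.056],[-0.05,0,0,0,0,0,0.056],[-0.05,0,0,0,0,0,0.056]]'>/dev/null; python3 -m jog '[[-0.05,0,0,0,0,0,0.056],[-0.05,0,0,0,0,0,0.056],[-0.03,0,0,0,0,0,0.056],[0,0,0,0,0,0,0.056]]'|grep -E "time|eef"
python3 - <<'E'
from h import *
g=eyes.capture("top")[:,:,::-1];cv2.imwrite("pics/end.png",g)
g=cv2.cvtColor(g,6).astype(int)
m=(g[205:262,176:263]<140)
for r in range(0,57,4): print("".join("#" if x else "." for x in m[r,::1]))
E
```

```text
eef_pos: [569.9, 175.3, 130.0]
force: [-0.6, -0.3, -0.7]
grip_width: 0.657
grip_force: 0.0
eef_pos: [568.8, 175.2, 204.2]
force: [1.2, 0.1, -0.1]
grip_width: 0.657
grip_force: 0.0
time_s: 23.3
eef_pos: [565.3, -127.2, 295.2]
.####################################################################################..
.############..........................................................................
.############..........................................................................
#############..........................................................................
############..............................#....#....###........##...##...##....##......
#########################...........................################################...
##########################..##################....###################################..
##########################..##################.######################################..
##########################...#..#...........#########################################..
#####################################################################################.#
############..........................................................................#
############..........................................................................#
############..........................................................................#
####################################################################################..#
.....................................#..........####.##################################
```

```bash
python3 -c "
from rig import finish_job
print(finish_job())"
```

```text
the job is handed in; nothing more can be done
None
```

I wound the comb home in three thumbwheel strokes, laid the trimmer wheel up in the largest organiser's top tier, released it and handed the job in after about 23 s. It touched down at the expected floor height. I had no views left for a final picture, so the last check was a rough pixel map showing the trimmer lying in the tier.

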